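# Hold a loupe barrel pressed in a flip-over V-rest

### The arm

A 6-joint arm with a two-finger parallel gripper is mounted at the origin on the work surface. World frame = base frame: x ahead of the robot, y to its left, z up, the work surface at z = 0. Lengths are in m, angles in rad, forces in N, time in s.
With the tool pointing down it reaches from about 0.3 to 0.825 m from the base axis. Payload 5.4 kg.
Tool frame: the origin (TCP) lies at the very end of the fingers, on their centre line; the grasp point (between the pads) lies 19 mm behind it; z points along the fingers, y is the line along which they close (so a half turn about z gives the same grasp; the last joint's range is limited). The gripper opens to 92 mm and grips with 3 to 60 N. Pads are 20 mm wide; open, the fingers measure 128 mm over their backs; the gripper's body (75 mm by 189 mm) begins 69 mm behind the grasp point.
Start: joints at [-1.36, 0.158, 1.597, -0, 1.386, -0.21], TCP at [0.235, -0.525, 0.215] pointing down, gripper open.
Joint ranges: [-2.91, 2.91], [-0.94, 2.29], [0.18, 2.7], [-1.29, 4.43], [0.17, 2.64], [-3, 3]. Speed limits (rad/s): [2.57, 2.57, 3.14, 3.14, 3.14, 3.14].

### API

Orientations are given as a rotation vector (axis times angle).
In Python, from workcell import bot gives the robot as it stands. Calls block until the motion is done:
- bot.goto(position, orientation): joint-space move of the TCP to a pose.
- bot.line_to(position, rot=None, max_speed=0.15): straight line of the TCP; rot=None keeps the orientation; max_speed is the mean speed in m/s.
- bot.set_joints(angles): joint-space move.
- bot.set_gripper(opening, newtons=None): opening from 0.0 (shut) to 1.0 (fully open); newtons is the grip in N (None keeps the last); returns when the fingers have stopped.
- bot.hold(seconds).
- bot.inverse_kinematics(position, orientation): joint angles nearest the present ones, or None.
- bot.read_camera(name): name is "scene" or "top" or "wrist"; returns a dict with "pixels" (384x512x3 uint8, blue, green, red), "fx", "fy", "cx", "cy" (pixels), "k1" (the pictures are not rectified: a ray, as slopes to the right and down, at radius r is drawn at 1 + k1 r^2 times it, then the intrinsics apply), "R" (3x3) and "t" (3): a world point X has camera coordinates R X + t. Camera axes: x right, y down, z forward; pixel columns grow to the right and rows downward; lengths in m; the calibration is good to about 2 mm. A picture is of the moment at which its call begins. There is no depth.
A pose or a line that the arm cannot do raises bot.MotionError and nothing moves.
- bot.job_done(): hands the job in; it is judged then, once.
Readings, each from a call of its own:
- bot.current_clock(): time.
- bot.current_joints(): joint angles.
- bot.current_joint_vel(): joint speeds.
- bot.current_effort(): joint torques, N m.
- bot.current_ee_pos(): TCP position.
- bot.current_tool_rot(): TCP orientation.
- bot.current_contact_force(): force on the tool from outside, world axes, zero at the start.
- bot.current_ft_torque(): the same for the moment, N m.
- bot.current_opening(): opening from 0.0 (shut) to 1.0 (fully open).
- bot.current_grip_force(): force on a finger pad.
Only numpy, scipy, OpenCV 4.12 (cv2) and the standard library are available. Lean on these libraries where they do the work, as an engineer would, in place of code of your own. Each camera call takes 0.05 s, during which the arm holds its last target. There are 200 camera calls.

### The job

Turn the hinged leaf of the small metal fixture all the way over by its cross-handle, so that the V-groove on its other face looks up; then take the longer of the two black loupe barrels off its rest and lay it lengthwise in the groove, centred along it and touching both sides of the V. Finish while holding it there: press the barrel straight down with a gentle, steady push of about 10 N, without sideways force so that both sides of the V bear it, and keep pushing, without letting go, when the program ends. Leave the short barrel and the other things on the bench where they are, and never force the barrel hard into the groove.

Things in the scene. Friction and masses are not known exactly. Their poses are not given: they have to be found in the camera images.
- fixture: fixed metal flip-over fixture: base plate 170 (x) x 64 (y) x 10 mm, origin under its centre on the bench, z up. Its hinge line runs along its own y axis, straight above the origin at 52 mm height, between two posts (outer faces at y = +-32 mm, tops at 62 mm). At the start the leaf lies to the fixture's -x side (towards the robot, give or take the yaw); turned over it lies to +x on an aluminium pedestal (x 20 to 70 mm, y +-16 mm, top at 48 mm)
- leaf (a joint): angle of the hinged leaf, rad: 0 = lying level on the -x side with its plain face up, pi/2 = upright, pi (the stop) = lying level on the +x side with the V-groove up. It starts between 0 and 0.3. The hinge is stiff with friction (0.15 N m, mass of the leaf about 0.28 kg) and stays where it is left; it can be turned freely by hand. The leaf is a plate 36 mm wide (along the hinge), 8 mm thick, reaching 67 mm from the hinge line
- handle (a point): middle of the leaf's dark cross-handle: a round bar 12 mm in diameter and 44 mm long, parallel to the hinge line, 88 mm from it, carried by a stem 12 mm wide in its middle. Gripped by its two flat ends it can pivot between the fingers. Axes as the leaf's: equal to the fixture's at leaf angle 0, turned about y with the leaf; y along the bar
- v_seat (a point): point on the leaf where the centre of a fully seated, centred long barrel lies: 40 mm from the hinge line and 27.8 mm from the leaf's mid-plane (which holds the hinge line), on the groove side. With the leaf turned over it is thus 40 mm to the fixture's +x of the hinge and 79.8 mm above the bench. Axes as the leaf's: y along the groove and the hinge; z points down once the leaf is turned over
- v_bottom (a point): middle of the bottom line of the 90-degree V-groove, 8 mm from the leaf's mid-plane, 19.8 mm from the seated barrel's axis. The V's two steel sides, one nearer the hinge (leaf_c4) and one nearer the cross-handle (leaf_c5), are flat faces at 45 degrees, each 22 mm wide and 36 mm long along the groove; with the leaf turned over their upper edges are 4 mm below the seated barrel's axis. Axes as the leaf's
- long_barrel: the longer loupe barrel: black cylinder with thin aluminium bands and flat glass ends, 28 mm in diameter, 62 mm long, about 0.09 kg; origin at its centre, y along its axis (either end may lead; it may be rolled about y). It lies level on a grey rest, axis 25 mm above the bench; in the groove it overhangs both ends of the V by 13 mm
- short_barrel: the shorter loupe barrel, 28 mm in diameter, 44 mm long, to be left on its own identical grey rest; origin at its centre, y along its axis
- rest_long: fixed grey plastic rest under the long barrel, 36 (x) x 32 (y) mm, 15 mm tall, with a shallow groove along y; origin under its centre. The long barrel overhangs it by 15 mm at each end
- bottle: small amber bottle, 32 mm across, 58 mm tall; origin under its centre; leave alone
- dish: small black bowl, 60 mm across, 26 mm tall; origin under its centre; leave alone
- screwdriver: screwdriver with a blue handle, 160 mm long, lying on the bench; origin under its middle; leave alone
- spatula: spatula with a wooden handle and a 65 mm wide metal blade, 170 mm long, lying on the bench; origin under its middle; leave alone
- cast: off-white plaster dental cast, 50 x 62 x 27 mm, on a white tile; origin under its centre; leave alone
- bur_block: wooden block 50 x 90 x 24 mm with four upright burs, 56 mm tall in all; origin under its centre; leave alone
- handpiece: blue motor handpiece, 145 mm long, on a black rubber stand; origin under the stand; leave alone
There are look-alikes about, which are no part of the job. What is shaped like the long_barrel but blue or pink is not meant.

How it is judged:
By the outcome, as a careful person would: the job done as asked, in the order asked, and still so for the second after the job is handed in, while the arm keeps its last pose, push and grip.
It also fails if it takes over 72 s, if anything falls off the work surface, if the arm or the gripper's body presses on something with over 40 N, if the wrist force passes 120 N, or if a joint passes its speed limit or range.

## Working session

There is one attempt and no reset: what is moved stays moved. The work goes in short steps, each a Python script; the robot and the scene stay as the last script left them, time stands still between calls to the robot, and variables do not carry over. Pictures are saved under pics/ and viewed, at most 10 in all, crops included, and the job is handed in when it is done.

```bash
ls; mkdir -p pics; cat > h.py <<'E'
import numpy as np, cv2
from workcell import bot
from scipy.spatial.transform import Rotation as Ro
def ray(c,u,v):
    K=np.array([[c['fx'],0,c['cx']],[0,c['fy'],c['cy']],[0,0,1.]])
    p=cv2.undistortPoints(np.array([[[u,v]]],float),K,np.array([c['k1'],0,0,0.]))[0,0]
    R=np.array(c['R']);t=np.array(c['t'])
    return -R.T@t, R.T@np.array([p[0],p[1],1.])
def onz(c,u,v,z):
    o,d=ray(c,u,v); return o+d*(z-o[2])/d[2]
def cross(c1,p1,c2,p2):
    o1,d1=ray(c1,*p1);o2,d2=ray(c2,*p2)
    s=np.linalg.lstsq(np.c_[d1,-d2],o2-o1,rcond=None)[0]
    a=o1+s[0]*d1;b=o2+s[1]*d2
    return (a+b)/2,np.linalg.norm(a-b)
def proj(c,X):
    rv=cv2.Rodrigues(np.array(c['R']))[0]
    K=np.array([[c['fx'],0,c['cx']],[0,c['fy'],c['cy']],[0,0,1.]])
    return cv2.projectPoints(np.array(X,float).reshape(-1,3),rv,np.array(c['t'],float),K,np.array([c['k1'],0,0,0.]))[0][:,0]
def snap(name,fn):
    import pickle
    c=bot.read_camera(name); cv2.imwrite(f'pics/{fn}.png',c['pixels']); pickle.dump(c,open(f'pics/{fn}.pkl','wb')); return c
def load(fn):
    import pickle; return pickle.load(open(f'pics/{fn}.pkl','rb'))
E
python3 - <<'E'
from h import *
a=snap('scene','s0');b=snap('top','t0')
for c in(a,b): print(c['fx'],c['k1'],(-np.array(c['R']).T@np.array(c['t'])).round(3))
cv2.imwrite('pics/both.png',np.vstack([cv2.resize(x['pixels'],(400,300)) for x in (a,b)]))
E
```

```text
pics
350.78626250267257 0.013348012594231904 [ 0.999 -0.21   0.843]
446.526708268408 -0.012270719922278048 [ 0.477 -0.014  1.364]
```

View pics/s0.png

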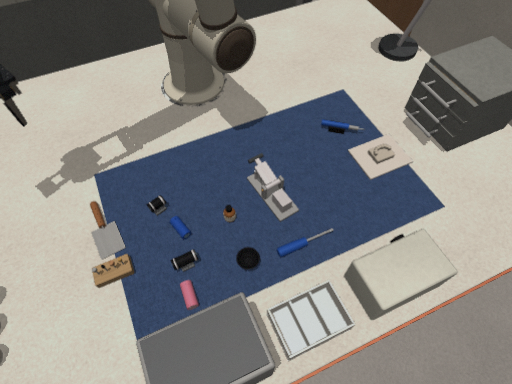

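View pics/t0.png

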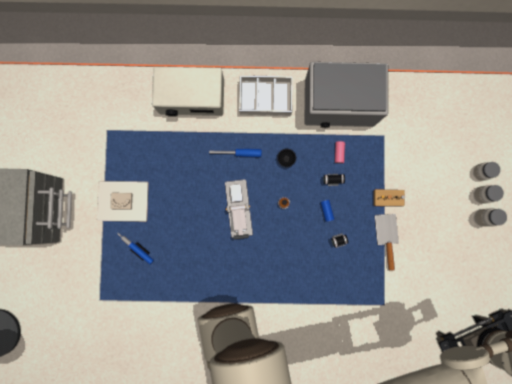

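The scene picture shows these candidates: black long barrel (184,260) [top (334,180)], black short barrel (157,204) [top (339,240)], blue look-alike (180,227), pink (189,293) and round black dish (248,258). The longer black one is at (184,260). The fixture is at top (239,208), with its handle towards the robot at (241,236).

```bash
python3 - <<'E'
from h import *
a=load('s0');b=load('t0')
print('long',cross(a,(184,260),b,(334,180)),onz(b,334,180,.025))
print('short',cross(a,(157,204),b,(339,240)))
print('fix',onz(b,239,208,.03),'ped',onz(b,236,191,.05),'handle',onz(b,241,236,.06))
c=bot.read_camera('wrist')
R=np.array(c['R']);o=-R.T@c['t'];T=Ro.from_rotvec(bot.current_tool_rot()).as_matrix()
print('cam in tool',T.T@(o-bot.current_ee_pos()),(T.T@R.T).round(3),c['fx'],c['k1']); print(T.round(2), bot.current_clock())
for p,yaw in(((.55,-.24,.25),0),((.5,.04,.28),0)):
  for y in (0,np.pi/2,-np.pi/2):
    r=(Ro.from_euler('z',y)*Ro.from_matrix(np.diag([1,-1,-1]))).as_rotvec(); print(p,y,bot.inverse_kinematics(p,r))
E
```

```text
long (array([ 0.62520062, -0.2430481 ,  0.01586109]), np.float64(4.993446933630152e-05)) [ 0.62419065 -0.24152044  0.025     ]
short (array([ 0.44403909, -0.25829612,  0.02298305]), np.float64(0.0004326073178034503))
fix [0.53397086 0.04305499 0.03      ] ped [0.58313267 0.05217082 0.05      ] handle [0.45136325 0.03414147 0.06      ]
cam in tool [ 7.87518235e-02 -3.67675820e-05 -1.69582704e-01] [[-0.    -0.962 -0.274]
 [ 1.     0.    -0.001]
 [ 0.001 -0.274  0.962]] 288.343259736612 -0.052612495674459255
[[ 0.91  0.41 -0.  ]
 [ 0.41 -0.91  0.  ]
 [ 0.   -0.   -1.  ]] 0.15
(0.55, -0.24, 0.25) 0 [-6.12615744e-01  2.01377921e-01  1.47826470e+00 -4.44089210e-16
  1.46195003e+00  9.58180583e-01]
(0.55, -0.24, 0.25) 1.5707963267948966 [-6.12615744e-01  2.01377921e-01  1.47826470e+00 -4.44089210e-16
  1.46195003e+00 -6.12615744e-01]
(0.55, -0.24, 0.25) -1.5707963267948966 [-6.12615744e-01  2.01377921e-01  1.47826470e+00 -4.44089210e-16
  1.46195003e+00  2.52897691e+00]
(0.5, 0.04, 0.28) 0 [-1.61543277e-01 -7.25482510e-02  1.70692819e+00 -4.44089210e-16
  1.50721271e+00  1.40925305e+00]
(0.5, 0.04, 0.28) 1.5707963267948966 [-1.61543277e-01 -7.25482510e-02  1.70692819e+00 -4.44089210e-16
  1.50721271e+00 -1.61543277e-01]
(0.5, 0.04, 0.28) -1.5707963267948966 [-1.61543277e-01 -7.25482510e-02  1.70692819e+00 -4.44089210e-16
  1.50721271e+00  2.98004938e+00]
```

```bash
python3 - <<'E'
from h import *
D=Ro.from_matrix(np.diag([1,-1,-1])).as_rotvec()
t=bot.current_clock
bot.goto([.60,-.19,.16],D); print(t()); snap('wrist','b1')
bot.line_to([.60,-.28,.16]); print(t()); snap('wrist','b2')
bot.goto([.50,.0,.2],D); print(t()); snap('wrist','f1')
bot.line_to([.50,.09,.2]); print(t()); snap('wrist','f2')
cv2.imwrite('pics/bm.png',np.hstack([load('b1')['pixels'],load('b2')['pixels']])[:, :]) 
im=cv2.resize(load('f1')['pixels'],(800,600),interpolation=cv2.INTER_CUBIC);cv2.imwrite('pics/f1b.png',im)
E
```

```text
1.9583
2.7583
3.9583
4.7583
```

View pics/b1.png

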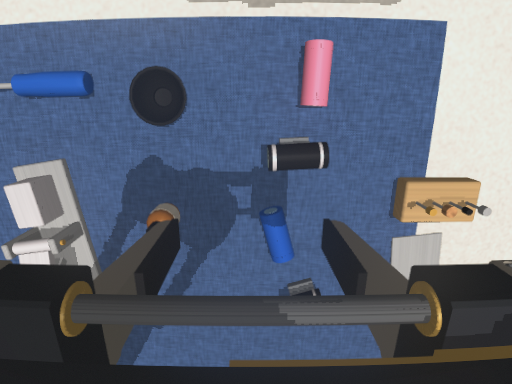

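View pics/f1.png

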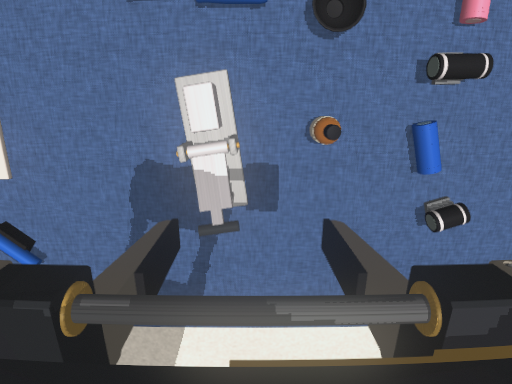

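View pics/f2.png

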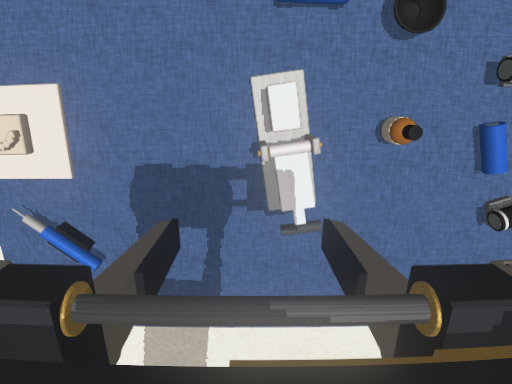

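f1/f2 show the leaf towards the robot with the dark handle at (219,228)/(301,228) and orange hinge pin ends at (182,154),(238,147)/(264,154),(321,146). b1 confirms the longer black banded barrel at (297,156); the shorter one is at (303,290).

```bash
cat > m.py <<'E'
from h import *
def comp(mask,p,rad):
    n,l,s,c=cv2.connectedComponentsWithStats(mask.astype(np.uint8))
    ok=[i for i in range(1,n) if np.hypot(*(c[i]-p))<rad and s[i,4]>4]
    return l,ok,s,c
def ends(pts):
    (c,(w,h),a)=cv2.minAreaRect(pts.astype(np.float32)); b=cv2.boxPoints((c,(w,h),a))
    k=[(b[0]+b[1])/2,(b[2]+b[3])/2] if np.hypot(*(b[0]-b[1]))<np.hypot(*(b[1]-b[2])) else [(b[1]+b[2])/2,(b[3]+b[0])/2]
    k=sorted(k,key=lambda q:q[0]); return np.array(k),min(w,h)
def dark(fn,p,rad,thr):
    im=load(fn)['pixels'].astype(int); l,ok,s,c=comp(im.max(2)<thr,p,rad)
    i=max(ok,key=lambda i:s[i,4]); ys,xs=np.nonzero(l==i); return ends(np.c_[xs,ys])
E
python3 - <<'E'
from m import *
for f,p in(('f1',(219,228)),('f2',(301,228))):
    im=load(f)['pixels'].astype(int)
    for thr in(60,75): print(f,thr,dark(f,p,12,thr))
    x,y=p; print(im[y-8:y+9,x-12].tolist())
    m=(im[...,2]-im[...,0]>35); m[:120]=0;m[175:]=0
    l,ok,s,c=comp(m,(x-8,150),45); print([(c[i].round(1),s[i,4]) for i in ok])
for f,dx in(('b1',0),):
    im=load(f)['pixels'].astype(int)
    print(im[156,260:336].max(1).tolist(), im[130:180,297].max(1).tolist())
im=load('b2')['pixels']; cv2.imwrite('pics/b2c.png',cv2.resize(im[90:300,130:330],None,fx=2.8,fy=2.8))
E
```

```text
Traceback (most recent call last):
  File "m.py", line 12, in dark
    i=max(ok,key=lambda i:s[i,4]); ys,xs=np.nonzero(l==i); return ends(np.c_[xs,ys])
ValueError: max() iterable argument is empty
```

```bash
cat >> m.py <<'E'
def grey(fn,p,rad,hi,sat=25,box=40):
    im=load(fn)['pixels'].astype(int); m=(im.max(2)<hi)&(im.max(2)-im.min(2)<sat)
    w=np.zeros(m.shape,bool); x,y=p; w[y-box:y+box,x-box:x+box]=1
    l,ok,s,c=comp(m&w,p,rad)
    i=max(ok,key=lambda i:s[i,4]); ys,xs=np.nonzero(l==i); return ends(np.c_[xs,ys]),s[i,4]
E
python3 - <<'E'
from m import *
for f,p in(('f1',(219,228)),('f2',(301,228))):
    im=load(f)['pixels'].astype(int); x,y=p
    try: print(f,grey(f,p,14,110,box=28))
    except Exception as e: print(e)
    print(im[y-9:y+10,x-12].tolist())
    m=(im[...,2]-im[...,0]>35); m[:120]=0;m[175:]=0
    l,ok,s,c=comp(m,(x-8,150),45); print([(c[i].round(1),s[i,4]) for i in ok])
im=load('b1')['pixels'].astype(int)
print(im[156,260:336].max(1).tolist(), im[130:180,297].tolist())
a=load('b1')['pixels'][120:190,245:345]
b=load('b2')['pixels']; c=load('b2'); u,v=proj(c,[.622,-.242,.025])[0].astype(int); print(u,v)
b=b[v-35:v+35,u-50:u+50]; f=load('f2')['pixels'][130:250,250:335]
cv2.imwrite('pics/c1.png',np.hstack([cv2.resize(np.vstack([a,b]),(400,560),interpolation=0),cv2.resize(f,(397,560),interpolation=0)]))
E
```

```text
f1 ((array([[197.91997, 230.43999],
       [238.23997, 224.67998]], dtype=float32), 11.030866622924805), np.int32(408))
[[99, 76, 63], [98, 75, 63], [99, 75, 63], [100, 75, 63], [99, 75, 63], [82, 66, 60], [65, 61, 58], [68, 64, 62], [71, 66, 65], [73, 68, 66], [75, 71, 68], [78, 74, 71], [78, 74, 71], [75, 71, 69], [74, 70, 67], [71, 67, 64], [86, 68, 60], [93, 70, 58], [92, 69, 57]]
[(array([237.3, 144.5]), np.int32(16)), (array([227.5, 146. ]), np.int32(8)), (array([176.6, 153.3]), np.int32(7))]
f2 ((array([[280.61   , 230.26996],
       [320.37   , 224.58997]], dtype=float32), 10.323759078979492), np.int32(389))
[[138, 103, 83], [137, 101, 83], [140, 103, 84], [144, 105, 86], [122, 93, 78], [86, 73, 67], [74, 68, 64], [75, 69, 65], [78, 72, 68], [80, 75, 70], [83, 78, 74], [98, 93, 89], [106, 101, 97], [101, 96, 92], [98, 93, 90], [104, 89, 82], [129, 97, 79], [142, 104, 82], [141, 103, 82]]
[(array([320.4, 144.2]), np.int32(9)), (array([268.4, 151.1]), np.int32(7)), (array([259.1, 152.9]), np.int32(14))]
[135, 101, 95, 95, 95, 94, 96, 86, 83, 61, 62, 68, 141, 234, 234, 230, 185,
[... 283 characters left out ...]
, 97, 77], [136, 97, 76], [129, 92, 73], [133, 93, 75], [119, 86, 70], [100, 89, 85], [127, 123, 122], [138, 135, 134], [126, 123, 122], [96, 92, 90], [87, 83, 81], [58, 52, 51], [45, 37, 36], [47, 40, 38], [47, 40, 39], [48, 41, 40], [49, 42, 41], [49, 42, 40], [50, 43, 42], [51, 44, 43], [52, 45, 44], [54, 47, 45], [58, 51, 50], [62, 56, 55], [63, 58, 57], [61, 56, 55], [59, 54, 53], [57, 51, 50], [55, 48, 46], [53, 45, 43], [52, 45, 43], [51, 44, 43], [51, 44, 42], [50, 43, 41], [50, 42, 40], [50, 42, 40], [47, 40, 36], [85, 63, 52], [118, 84, 66], [125, 89, 69], [128, 91, 72], [130, 92, 72], [130, 93, 72], [126, 90, 70], [122, 87, 67], [122, 88, 68], [124, 88, 69], [125, 89, 69]]
216 162
```

View pics/c1.png

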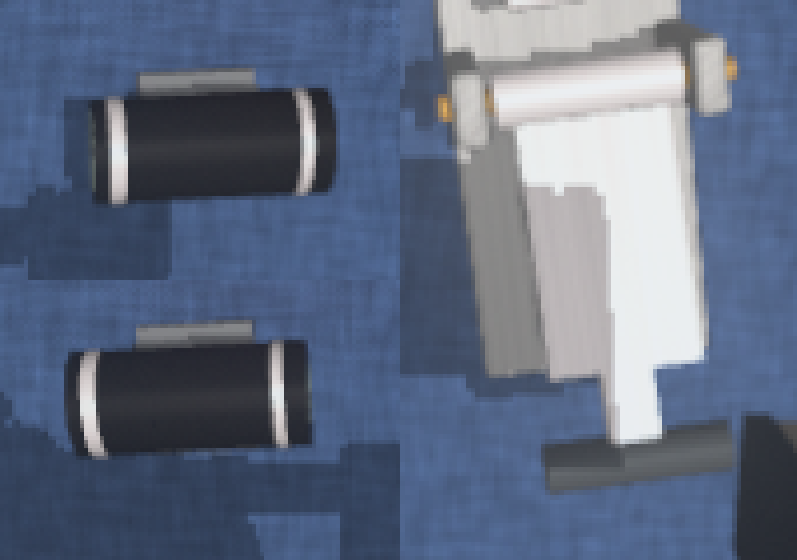

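The crop shows the chosen barrel (black with two bands, ~62 mm long) in both views. It also shows the hinge pins and the handle clearly. Triangulating.

```bash
python3 - <<'E'
from m import *
f1,f2,b1,b2=map(load,('f1','f2','b1','b2'))
H=[cross(f1,p,f2,q) for p,q in(((176.6,153.3),(259.1,152.9)),((237.3,144.5),(320.4,144.2)))]
G=[cross(f1,p,f2,q) for p,q in(((197.9,230.4),(280.6,230.3)),((238.2,224.7),(320.4,224.6)))]
B=[cross(b1,p,b2,q) for p,q in(((273.8,157),(188.5,157.75)),((321.,154.8),(235.25,154.75)))]
for n,X in(('hinge',H),('handle',G),('barrel',B)):
    a,b=X[0][0],X[1][0]; d=a-b; print(n,(a+b)/2,'d',d,np.linalg.norm(d),'yaw of y',np.degrees(np.arctan2(-d[0],d[1])),X[0][1],X[1][1])
h=(H[0][0]+H[1][0])/2;g=(G[0][0]+G[1][0])/2
print(g-h,np.linalg.norm(g-h),np.degrees(np.arctan2(*(g-h)[1::-1])))
E
```

```text
hinge [0.53637373 0.04722138 0.05690076] d [-0.00939227  0.0664616   0.00057895] 0.06712447200273869 yaw of y 8.043703344250018 0.00019970218461143734 1.8783327719015414e-05
handle [0.45341737 0.03516959 0.07885079] d [-0.00526089  0.04388892  0.00329504] 0.04432573920169795 yaw of y 6.835337448208649 0.0002455482793249177 0.0004088934472213056
barrel [ 0.63062406 -0.23891893  0.03444661] d [-0.00288087  0.04860613 -0.00118488] 0.048705846169070206 yaw of y 3.391937289956796 0.0005042776069125103 0.00019437777522190964
[-0.08295636 -0.01205178  0.02195003] 0.0866533693491666 -171.73398023940493
```

```bash
cat > g.py <<'E'
from m import *
YAW=np.radians(8.1); HG=np.array([.5361,.0472,.052])
def fx(x,y,z): # fixture coordinates (z above bench) -> world
    c,s=np.cos(YAW),np.sin(YAW); return np.array([HG[0]+c*x-s*y,HG[1]+s*x+c*y,z])
def down(yaw): return (Ro.from_euler('z',yaw)*Ro.from_matrix(np.diag([1,-1,-1]))).as_rotvec()
def tcp(a): return fx(-.088*np.cos(a),0,.052+.088*np.sin(a)-.019)
def st(m=''): print(m,round(bot.current_clock(),2),np.round(bot.current_ee_pos(),4),'F',np.round(bot.current_contact_force(),1),'op',round(bot.current_opening()*92,1),round(bot.current_grip_force(),1))
E
python3 - <<'E'
from g import *
p=tcp(.25)
bot.goto(p+[0,0,.06],down(YAW)); bot.line_to(p); st('at')
c=snap('wrist','h1')
bot.set_gripper(.3,20); st('grip')
for a in (.4,.55,.7): bot.line_to(tcp(a),max_speed=.1); st(a)
snap('wrist','h2'); snap('scene','h2s')
cv2.imwrite('pics/h.png',np.hstack([cv2.resize(load('h2')['pixels'],(400,300)),cv2.resize(load('h2s')['pixels'][120:250,180:353],(400,300))]))
E
```

```text
at 5.88 [0.4533 0.0353 0.0561] F [ 0.4 -0.   0.4] op 92.0 0.0
grip 6.72 [0.4518 0.0345 0.0548] F [-0.1 -4.8 -0.1] op 43.6 20.0
0.4 7.0 [0.4562 0.0351 0.0675] F [ 0.7 -5.7  0. ] op 43.6 20.0
0.55 7.28 [0.462  0.036  0.0789] F [ 0.6 -5.4 -0.2] op 43.5 20.0
0.7 7.57 [0.4696 0.0371 0.0895] F [ 0.5 -5.8 -0.4] op 43.6 20.0
```

View pics/h.png

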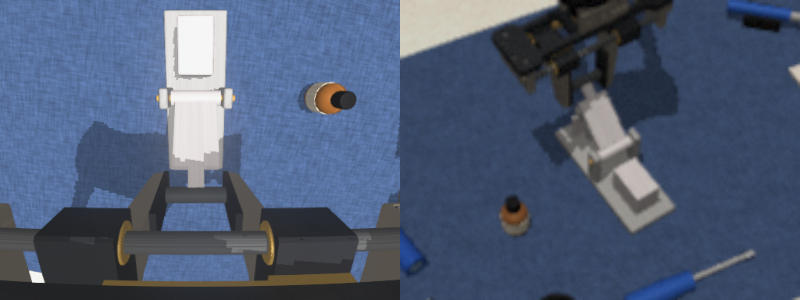

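Leaf is gripped and turning (handle between the fingers at (200,195)). Continuing the arc.

```bash
sed -i 's/.0472,.052/.0463,.052/' g.py; python3 - <<'E'
from g import *
for a in np.r_[np.arange(.9,3.05,.2),3.04,3.10,3.14]:
    bot.line_to(tcp(a),max_speed=.1); st(round(a,2))
    if np.linalg.norm(bot.current_contact_force())>25: print('stop');break
E
```

```text
0.9 7.99 [0.4819 0.0389 0.1015] F [ 2.2 -2.4 -3.2] op 43.6 20.0
1.1 8.32 [0.4966 0.041  0.111 ] F [ 2.8 -0.8 -5.6] op 43.8 20.0
1.3 8.64 [0.5125 0.0433 0.1173] F [ 2.3 -0.9 -7.2] op 43.7 20.0
1.5 8.97 [0.5296 0.0457 0.1204] F [ 1.  -0.4 -6.8] op 43.9 20.0
1.7 9.29 [0.5471 0.0482 0.1201] F [-0.3  0.6 -5.3] op 43.6 20.0
1.9 9.62 [0.5644 0.0507 0.1165] F [-0.1  2.9 -2.4] op 43.6 20.0
2.1 9.94 [0.5805 0.053  0.1095] F [ 0.9  5.4 -1.5] op 43.2 20.0
2.3 10.27 [0.595  0.0551 0.0994] F [1.5 4.7 0.1] op 43.9 20.0
2.5 10.59 [0.6072 0.0569 0.0866] F [1.8 6.4 0.3] op 43.8 20.0
2.7 10.92 [0.6166 0.0583 0.0718] F [3.6 5.9 0.9] op 43.7 20.0
2.9 11.24 [0.6228 0.0591 0.0553] F [ 3.2  5.4 -1.2] op 43.3 20.0
3.04 11.52 [0.6251 0.0595 0.0432] F [ 5.3  6.8 -1.8] op 43.8 20.0
3.1 11.77 [0.6255 0.0595 0.0382] F [ 3.8  6.7 -0.1] op 43.3 20.0
3.14 12.02 [0.6257 0.0595 0.0348] F [ 5.6  6.  -1.8] op 43.7 20.0
```

```bash
sed -i 's/radians(8.1)/radians(8.5)/; s/.5361,.0463/.5366,.0465/' g.py; python3 - <<'E'
from g import *
for dz in (0,.003,.006,.009):
    bot.line_to(tcp(np.pi)-[0,0,dz],rot=down(YAW),max_speed=.05); bot.hold(.2); st(dz)
    if bot.current_contact_force()[2]>12: break
bot.line_to(tcp(np.pi)); bot.set_gripper(1.0); st('open')
bot.line_to(tcp(np.pi)+[0,0,.12],max_speed=.2); 
bot.line_to(fx(-.02,-.05,.22),max_speed=.25); snap('wrist','v1')
bot.line_to(fx(-.02,.05,.22),max_speed=.25); snap('wrist','v2'); st()
a,b=load('v1')['pixels'],load('v2')['pixels']
cv2.imwrite('pics/v.png',np.hstack([cv2.resize(x[40:240,(s):s+200],(400,400)) for x,s in((a,120),(b,190))]))
E
```

```text
0 12.47 [0.6256 0.0596 0.0347] F [3.2 5.  1. ] op 43.9 20.0
0.003 12.92 [0.6257 0.0596 0.0318] F [3.5 5.3 2.7] op 43.3 20.0
0.006 13.37 [0.626  0.0596 0.0309] F [-2.9  4.9 15.6] op 43.7 20.0
open 14.45 [0.6237 0.0595 0.033 ] F [-1.   0.4 -0.1] op 92.1 0.0
 16.55 [0.5097 0.0923 0.2195] F [ 0.5 -1.2  0.5] op 91.7 0.0
```

View pics/v.png

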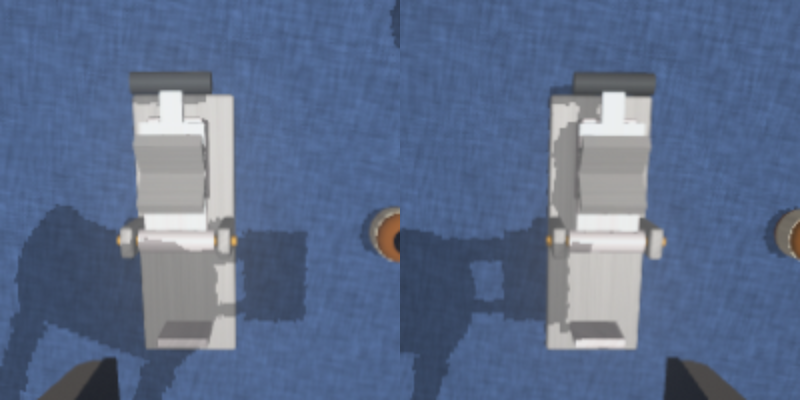

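The leaf is fully over (handle at top, V at (205,126)/(297,126) in full-image pixels). Computing the seat position.

```bash
python3 - <<'E'
from g import *
v1,v2=load('v1'),load('v2')
for n,p,q,z in(('hinge',(208.5,160.2),(293,160.4),.052),('handle',(205.25,81.5),(297.1,81.5),.052),('Vmid',(205.4,126.25),(297.4,126.25),.0758)):
    X,e=cross(v1,p,v2,q); P=(onz(v1,*p,z)+onz(v2,*q,z))/2; print(n,X.round(4),P.round(4),e)
for n,p,q in(('pins',((179.5,160.5),(237,160.)),((264,160.5),(322,160.5))),):
    for c,k in((v1,p),(v2,q)):
        a,b=onz(c,*k[0],.052),onz(c,*k[1],.052); d=a-b; print((a+b)/2,np.linalg.norm(d),np.degrees(np.arctan2(-d[0],d[1])))
print('pred hinge',HG,'handle',fx(.088,0,.052),'seat',fx(.04,0,.0798))
E
```

```text
hinge [0.5358 0.0466 0.0536] [0.5355 0.0466 0.052 ] 3.857945708062023e-05
handle [0.6223 0.0592 0.0585] [0.6228 0.0592 0.052 ] 0.0004587959823473565
Vmid [0.5758 0.0519 0.0711] [0.5761 0.052  0.0758] 0.0003530766492121414
[0.53533678 0.0471823  0.052     ] 0.06809574650450312 8.898811940709528
[0.53545752 0.0462351  0.052     ] 0.06880680490508743 8.674697894799952
pred hinge [0.5366 0.0465 0.052 ] handle [0.6236334  0.05950723 0.052     ] seat [0.57616063 0.05241238 0.0798    ]
```

```bash
python3 - <<'E'
from g import *
r=down(np.radians(3.4)); p=np.array([.629,-.2389,.008])
bot.goto(p+[0,0,.10],r); bot.line_to(p,max_speed=.12); st('at')
bot.set_gripper(.4,25); st('grip')
bot.line_to(p+[0,0,.03],max_speed=.08); st('lift')
bot.line_to(p+[0,0,.16],max_speed=.2); st('up')
s=fx(.04,0,.0798-.017)
bot.goto(s+[0,0,.05],down(YAW)); st('over')
snap('wrist','p1'); snap('scene','p1s')
cv2.imwrite('pics/p.png',np.hstack([cv2.resize(load('p1')['pixels'],(400,300)),cv2.resize(load('p1s')['pixels'][120:250,180:353],(400,300))]))
E
```

```text
at 18.92 [ 0.6298 -0.2394  0.0091] F [-1.1  0.7 -0.1] op 91.9 0.0
grip 19.48 [ 0.6292 -0.2391  0.0083] F [-0.4 -0.7  2. ] op 62.3 25.0
lift 20.0 [ 0.6293 -0.2391  0.0387] F [-0.4  0.5 -0.7] op 62.1 25.0
up 20.8 [ 0.6281 -0.2384  0.1661] F [-0.7 -0.3 -1.7] op 61.8 25.0
over 21.95 [0.5769 0.0513 0.1131] F [-0.4 -0.6 -0.7] op 61.5 25.0
```

View pics/p.png

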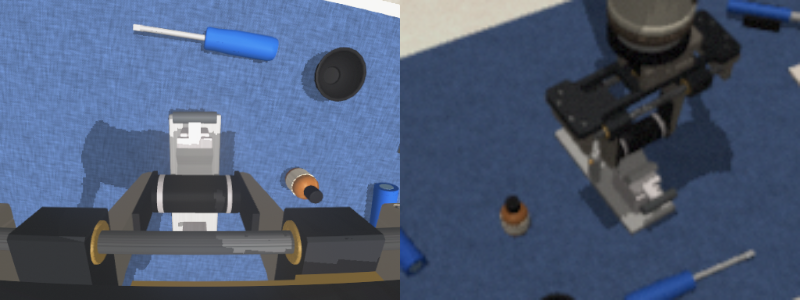

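Barrel held level between the fingers at (195,193), above the V. Descending under force control.

```bash
cat > press.py <<'E'
from g import *
def F(n=8):
    f=[]
    for _ in range(n): f.append(np.r_[bot.current_contact_force(),bot.current_ft_torque()]); bot.hold(.02)
    f=np.mean(f,0); c,s=np.cos(YAW),np.sin(YAW); M=np.array([[c,s,0],[-s,c,0],[0,0,1]])
    return M@f[:3],M@f[3:]
ex=fx(1,0,0)-fx(0,0,0); ex[2]=0; ey=np.array([-ex[1],ex[0],0])
E
python3 - <<'E'
from press import *
p=fx(.04,0,.0798-.017)
bot.line_to(p+[0,0,.008],max_speed=.1); bot.hold(.3); f0,m0=F(); print('free',f0.round(2),m0.round(3))
z=.008; dx=0; dy=0
for i in range(30):
    f,m=F(); g=f-f0
    print(i,round(bot.current_clock(),1),'z',round(z*1e3,2),'dx',round(dx*1e3,2),'dy',round(dy*1e3,2),g.round(1),(m-m0).round(2),np.round(bot.current_ee_pos(),4))
    if abs(g[2]-9.5)<1.2 and abs(g[0])<.7 and abs(g[1])<1: break
    if g[2]>18: z+=.001
    elif g[2]<1.5: z-=.001
    else: z+=np.clip((g[2]-9.5)*.00008,-.0005,.0005)
    if g[2]>1.: dx+=np.clip(g[0]*.00010,-.0004,.0004); dy+=np.clip(g[1]*.0001,-.0003,.0003)
    bot.line_to(p+ex*dx+ey*dy+[0,0,z],max_speed=.02)
E
```

```text
free [-0.31 -0.11 -0.75] [ 0.044 -0.005  0.007]
0 23.2 z 8.0 dx 0.0 dy 0.0 [ 0.3 -0.   0.1] [-0.04  0.01 -0.01] [0.5762 0.0524 0.0709]
1 23.6 z 7.0 dx 0.0 dy 0.0 [ 0.3 -0.3  0. ] [-0.04  0.01  0.01] [0.5761 0.0524 0.0698]
2 23.9 z 6.0 dx 0.0 dy 0.0 [ 0.5  0.2 -0. ] [-0.04  0.02  0.01] [0.5762 0.0524 0.0688]
3 24.3 z 5.0 dx 0.0 dy 0.0 [ 0.4  0.  -0. ] [-0.03  0.    0.01] [0.5762 0.0524 0.0678]
4 24.7 z 4.0 dx 0.0 dy 0.0 [0.4 0.2 0.1] [-0.01  0.   -0.02] [0.5761 0.0524 0.0668]
5 25.1 z 3.0 dx 0.0 dy 0.0 [ 0.4 -0.1 -0.5] [-0.04  0.    0.01] [0.5762 0.0524 0.0658]
6 25.5 z 2.0 dx 0.0 dy 0.0 [ 0.2 -0.1  0.1] [-0.04  0.02 -0.01] [0.5762 0.0524 0.0648]
7 25.9 z 1.0 dx 0.0 dy 0.0 [ 0.1 -0.1 -0.1] [-0.04 -0.01 -0.01] [0.5762 0.0524 0.0638]
8 26.2 z 0.0 dx 0.0 dy 0.0 [-2.5  0.7  6.2] [ 0.1   0.48 -0.01] [0.5763 0.0524 0.0635]
9 26.6 z -0.26 dx -0.25 dy 0.07 [-2.3  0.7  6.9] [0.06 0.45 0.01] [0.5763 0.0524 0.0634]
10 27.0 z -0.47 dx -0.48 dy 0.14 [-2.4  0.3  7.6] [0.08 0.42 0.01] [0.5763 0.0524 0.0634]
11 27.4 z -0.62 dx -0.73 dy 0.17 [-2.   0.8  7.5] [0.08 0.35 0.01] [0.5763 0.0524 0.0634]
12 
[... 392 characters left out ...]
[-1.7  0.3  7.9] [-0.01  0.32  0.01] [0.5758 0.0523 0.0629]
17 29.7 z -1.53 dx -1.73 dy 0.42 [-1.5  0.3  8.5] [0.01 0.28 0.02] [0.5757 0.0523 0.0628]
18 30.1 z -1.61 dx -1.88 dy 0.45 [-1.   0.4  8.3] [ 0.    0.24 -0.  ] [0.5757 0.0523 0.0628]
19 30.5 z -1.7 dx -1.98 dy 0.49 [-1.2  0.1  8.5] [-0.03  0.22  0.01] [0.5757 0.0523 0.0629]
20 30.9 z -1.78 dx -2.1 dy 0.5 [-0.9  0.1  9. ] [-0.01  0.18 -0.  ] [0.5757 0.0524 0.0628]
21 31.2 z -1.83 dx -2.19 dy 0.52 [-0.8  0.1  8.5] [-0.    0.15  0.02] [0.5758 0.0523 0.0628]
22 31.6 z -1.9 dx -2.27 dy 0.52 [-0.7  0.2  8.9] [0.01 0.14 0.02] [0.5758 0.0523 0.0628]
23 32.0 z -1.96 dx -2.34 dy 0.54 [-0.3  0.4  8.8] [-0.    0.13  0.03] [0.5757 0.0523 0.0628]
```

Seated: position is pinned in x and z while lateral force goes to about zero. Checking steadiness, orientation, and centring by camera.

```bash
python3 - <<'E'
from press import *
c=snap('wrist','q1'); snap('scene','q1s')
for _ in range(3): f,m=F(15); print(round(bot.current_clock(),1),f.round(2),m.round(3))
e=bot.current_ee_pos()-HG; print('fixture xy',e@ex,e@ey); st()
print('tilt deg',np.degrees((Ro.from_rotvec(down(YAW)).inv()*Ro.from_rotvec(bot.current_tool_rot())).as_rotvec()).round(2))
print(proj(c,[fx(.04,y,.0798) for y in(-.031,.031,-.018,.018)]).round(1).tolist())
u,v=proj(c,fx(.04,0,.07))[0].astype(int)
us,vs=proj(load('q1s'),fx(.04,0,.07))[0].astype(int)
cv2.imwrite('pics/q.png',np.hstack([cv2.resize(c['pixels'][v-60:v+60,u-64:u+64],(427,400),interpolation=2),cv2.resize(load('q1s')['pixels'][vs-35:vs+35,us-32:us+32],(366,400),interpolation=2)]))
E
```

```text
32.4 [-0.92  0.1   8.17] [0.051 0.126 0.028]
32.6 [-0.74 -0.11  8.24] [0.032 0.111 0.036]
32.9 [-0.92  0.02  8.26] [0.05  0.122 0.022]
fixture xy 0.039572871436693156 -2.49942370981416e-05
 32.85 [0.5757 0.0523 0.0628] F [-0.8  1.   8.3] op 61.9 25.0
tilt deg [-0.07  0.24 -0.  ]
[[304.0, 246.8], [198.2, 246.8], [281.9, 246.9], [220.4, 246.9]]
```

View pics/q.png

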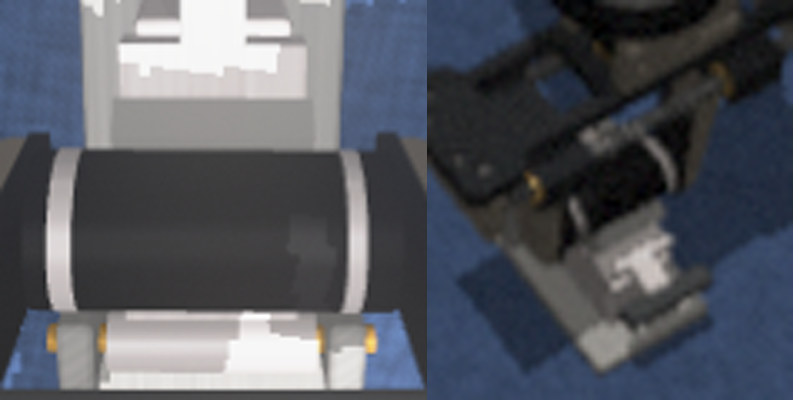

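The view shows the barrel sitting in the V between its sides and centred (bands midpoint 208 against V midpoint 211 in the crop). A final trim, then hand-in.

```bash
python3 - <<'E'
from press import *
p=fx(.04,0,.0798-.017); z=-.00196;dx=-.00234;dy=.00054; f0=np.array([-.3,-.1,-.75])
for i in range(12):
    f,m=F(12); g=f-f0; print(round(bot.current_clock(),1),g.round(2),m.round(2))
    if abs(g[2]-10)<.5 and abs(g[0])<.35 and abs(g[1])<.5: break
    z+=np.clip((g[2]-10)*.0003,-.0005,.0005); dx+=g[0]*.0002; dy+=g[1]*.0001
    bot.line_to(p+ex*dx+ey*dy+[0,0,z],max_speed=.02)
bot.hold(1.); g,m=F(12); g=g-f0; st(); print(g.round(2),m.round(2),dx,z)
if abs(g[2]-10)<1.2 and abs(g[0])<.8: print(bot.job_done())
E
```

```text
33.0 [-0.51  0.12  9.09] [0.04 0.12 0.03]
33.5 [-1.05  0.08  9.97] [0.06 0.19 0.01]
34.0 [-0.22  0.4   9.74] [0.09 0.06 0.04]
 35.15 [0.5757 0.0524 0.0628] F [-1.   0.5  9.2] op 61.7 25.0
[-0.27  0.06  9.59] [0.07 0.07 0.03] -0.002652083147812375 -0.002240485307860159
the job is handed in; nothing more can be done
None
```

The leaf is turned fully over, and the long barrel sits in the V, centred to within about 1 mm. It is pressed down with about 9.6 N and a sideways force of about 0.3 N; I handed the job in at about 35 s, still gripping and pushing.

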